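# Close the adjustable hat form to its next size

## Task

The adjustable hat form is set up for a large size: take the wooden filler out of the gap between its two halves and stand it upright in the empty compartment of the tray. Then pull up the spring knob, slide the loose half towards the fixed half to the next index hole and let the pin snap fully home there, pushing only lightly, since a pin driven hard against the bar or its hole shifts the hand-set index plate. Leave everything else where it is.

Things in the scene. Friction and masses are not known exactly. Their poses are not given: they have to be found in the camera images.
- stand: Hat form stand, fixed: aluminium base, two steel guide rods (tops at 36 mm) and a wooden oval form 156 mm wide (x), split into two halves 90 mm long (y), from 40 to 110 mm above the bench. Origin on the bench under the middle of the 60 mm gap; y runs along the rods from the sliding half (split face at y = -30 mm at the start) to the fixed half (face at y = +30 mm); z up.
- index_bar: Flat steel bar beside the form (+x side), along the rods; stand's axes. Origin on the bench under the hole (10 mm) the pin now sits in; flat top 30 mm above the bench. The next hole, in a plate set by hand, lies 32 to 51 mm off towards +y; just where was not measured: let the pin ride on the level bar and find it by feel. The hole 34 mm off towards -y (larger size) is not wanted.
- carriage (a joint): Travel of the sliding half with its plunger arm along the rods, m: 0 in the present hole, growing as it slides towards the fixed half (+y of the stand). Range -0.038 to 0.058. Greased slide: friction about 1 N, 1 N more when moved at 30 mm/s, and about 1 N more while the pin rides on the bar.
- plunger (a joint): Lift of the spring plunger, m: 0 = pin fully home in a hole, 0.007 = pin riding on the flat of the bar, 0.010 = upper stop. The spring presses it down with 4 N at 0 and 7.5 N at 0.010; it stays up only while held. A finger leaning hard on the knob's side can hold it up by friction: push lightly.
- knob (a point): Centre of the plunger's round black knob, 28 mm across, 26 mm high, axis vertical, on an arm of the sliding half; it moves with plunger and carriage. With the pin home the knob reaches from 68 to 94 mm above the bench; below it a round steel plunger body, 20 mm across, goes down to the arm's top at 40 mm. About 30 mm free from the knob to the form's side (-x of the stand).
- pin: The plunger's steel pin under the knob, 8 mm in diameter, flat end, 1 mm of play on either side in a hole. Origin on its axis, 23 mm below its lower end. More than 16 N between it and the bar or a hole's side would shift the hand-set plate; riding on the bar it presses with some 6.5 N, so slide slowly (10 mm/s) and stop at the first firm resistance.
- filler_tab (a point): Centre of the grip tab on the loose filler in the gap: an upright wooden tab 60 mm (x) by 18 mm (y) by 40 mm high on the middle of the block; it starts 2 mm below the tops of the halves and stands 38 mm above them. y across the filler's thickness, z up.
- filler_center (a point): Middle of the wooden filler, half-way up: with its tab it is 112 mm high; this point is 36 mm below the tab's centre and 56 mm above the underside. The block below the tab is 150 mm (x) by 56 mm (y) by 72 mm high, about 0.3 kg, standing loose on the guide rods.
- slot (a point): Middle of the floor of the tray's empty compartment, 188 mm long (x here) and 81 mm wide (y). The plywood tray is fixed, 200 x 180 x 40 mm, walls 6 mm, floor 6 mm above the bench. Its other compartment, towards +y, holds a thinner filler that stays there.
- spare_filler: Thinner wooden filler of the same shape (24 mm thick, tab 14 mm, 112 mm high) standing in the tray's other compartment; stays. Origin under its middle.
- bottle: White bottle, 64 mm in diameter, 170 mm high, on the bench; stays. Origin under its middle.
- brush: Hat brush, 150 x 46 x 40 mm, dark wooden back over black bristles, standing on its bristles on the bench; stays. Origin under its middle.
- timer: White kitchen timer, 45 x 70 x 75 mm, on the bench; stays. Origin under its middle.
Things that resemble listed ones, but are neither listed nor needed, are in the scene too. Of the things shaped like the part that bears filler_tab, the wooden one is meant.

How it is judged:
By the outcome, as a careful person would: the job done as asked, in the order asked, and still so for the second after the job is handed in, with the robot touching nothing.
It also fails if it takes over 67 s, if anything falls off the work surface, if the arm or the gripper's body presses on something with over 40 N, if the wrist force passes 120 N, or if a joint passes its speed limit or range.

## Robot

A 7-joint arm with a two-finger parallel gripper is mounted at the origin on the work surface. World frame = base frame: x ahead of the robot, y to its left, z up, the work surface at z = 0. Lengths are in m, angles in rad, forces in N, time in s.
With the tool pointing down it reaches from about 0.425 to 0.925 m from the base axis. Payload 6.8 kg.
Tool frame: the origin (TCP) lies midway between the tips of the shut fingers; the grasp point (between the pads) lies 19 mm behind it; z points along the fingers, y is the direction in which the jaws open and shut (so a half turn about z gives the same grasp; the last joint's range is limited). The gripper opens to 85 mm and grips with 20 to 120 N. Pads are 22 mm wide; open, the fingers measure 114 mm over their backs; the gripper's body (76 mm by 85 mm) begins 54 mm behind the grasp point. The pads swing forward as they close: fully open they stand 13 mm farther back than shut.
Start: joints at [-1.325, 0.477, 0.022, 1.555, -0.011, 1.109, -0.083], TCP at [0.234, 0.633, 0.231] pointing down, gripper open.
Joint ranges: [-2.96, 2.96], [-0.34, 2.1], [-1.41, 1.46], [0.24, 2.44], [-1.37, 4.51], [0.17, 1.92], [-2.96, 2.96]. Speed limits (rad/s): [2.39, 2.39, 3.14, 3.14, 3.14, 3.14, 3.14].

## Interface

Orientations are given as a unit quaternion [w, x, y, z].
In Python, from station import bot, vision gives the robot as it stands.
- The arm moves only by the tool move_arm, never from a script. Its argument "increments" is text: rows parted by semicolons, each of 7 numbers parted by spaces: the opening, from 0 (shut) to 1 (fully open), then the shift along the world's x, y, z in mm, then the turn, a rotation vector about the world's x, y, z in rad. In form: grip x y z rx ry rz; .... A call has exactly 8 rows; each row shifts and turns the commanded pose from where the row before left it; what a row does not reach is not made up. A row lasts 1/8 s, in which the tool goes at most 62.5 mm and 10.7 degrees, less where a joint would pass 70% of its speed; a pose out of reach is approached as far as the arm can. A call with a gripper value outside its range is refused whole. The fingers move at their own pace and stop on an object; "newtons" is the grip in N (left out, the last holds). Time passes only in rows, so rows that do not move let the fingers close, or fill a call up. It gives the time, the measured TCP pose, the force and the opening at its end, in the units of the state.
- bot.get_obs(): the state, without advancing time (a new reading comes with each control period).
- vision.read_camera(name): name is "side" or "top" or "wrist"; returns (picture, depth): 400x640x3 uint8, red, green, blue; 400x640 float32, m along the optical axis (not along the pixel's ray), 0 where there is no reading.
- vision.calibration(name): a dict with "fx", "fy", "cx", "cy" (pixels), "R" (3x3) and "t" (3): a world point X has camera coordinates R X + t; the wrist camera has in their place "hand_eye" (4x4, takes a point from camera to tool coordinates, whose origin is the TCP and whose axes are the flange's). Camera axes: x right, y down, z forward; pixel columns grow to the right and rows downward; lengths in m; the calibration is good to about 2 mm. A picture is of the moment at which its call begins: read the wrist's pose just before it. calibration takes no time and is no camera call.
- bot.hand_in(): hands the job in, once; it reports no verdict.
The state is a dict: "t": time; "q": joint angles; "joint_vel": joint speeds; "joint_torque": joint torques, N m; "eef_pos": TCP position; "tool_rot": TCP orientation; "contact_force": force on the tool from outside, world axes, zero at the start; "torque": the same for the moment, N m; "gripper_width": opening from 0.0 (shut) to 1.0 (fully open).
Only numpy, scipy, OpenCV 4.12 (cv2) and the standard library are available. Lean on these libraries where they do the work, as an engineer would, in place of code of your own. Each camera call takes 0.05 s, during which the arm holds its last target.

## Working session

There is one attempt and no reset: what is moved stays moved. The work goes in short steps, Python scripts to look and compute and a tool call to move; the robot and the scene stay as the last step left them, time stands still between calls to the robot, and variables do not carry over. Pictures are saved under pics/ and viewed, and the job is handed in when it is done.

Besides the shell and the picture viewer there is one more tool, called after "Call:" as name(argument=value, ...) on one line, values as JSON. move_arm: Moves the arm, as the interface text tells. Its arguments: {"type":"object","properties":{"increments":{"type":"string"},"newtons":{"type":"number"}},"required":["increments"]}

```bash
ls; mkdir -p pics
cat > h.py <<'E'
import numpy as np,cv2
from station import bot,vision
def shot(n,fn):
    o=bot.get_obs(); im,d=vision.read_camera(n); np.savez('pics/'+fn+'.npz',im=im,d=d,p=o['eef_pos'],r=o['tool_rot'])
    cv2.imwrite('pics/'+fn+'.png',im[:,:,::-1]); return im,d
def load(fn):
    z=np.load('pics/'+fn+'.npz'); return z
def world(n,fn):
    z=load(fn); d=z['d']; c=vision.calibration(n)
    v,u=np.mgrid[:400,:640]
    P=np.stack([(u-c['cx'])/c['fx']*d,(v-c['cy'])/c['fy']*d,d],-1)
    if n=='wrist':
        H=np.array(c['hand_eye']); P=P@H[:3,:3].T+H[:3,3]
        from scipy.spatial.transform import Rotation as R
        r=z['r']; M=R.from_quat([r[1],r[2],r[3],r[0]]).as_matrix(); W=P@M.T+z['p']
    else: W=(P-np.array(c['t']))@np.array(c['R'])
    W[d==0]=np.nan
    return W
def crop(fn,x0,y0,x1,y1,s,out):
    im=load(fn)['im'][y0:y1,x0:x1]; cv2.imwrite('pics/'+out+'.png',cv2.resize(im,None,fx=s,fy=s,interpolation=cv2.INTER_CUBIC)[:,:,::-1])
E
python3 - <<'E'
from h import *
print(bot.get_obs())
shot('top','t0');shot('side','s0')
for n in('top','side','wrist'):print(vision.calibration(n))
E
```

```text
pics
{'t': 0.0, 'q': array([-1.32507006,  0.47778686,  0.02233498,  1.556468  , -0.01148092,
        1.10927652, -0.08311434]), 'joint_vel': array([-0.00084187,  0.00176184, -0.00140205, -0.00182061,  0.00044972,
       -0.00190599, -0.00142719]), 'joint_torque': array([ 1.47312508e-04, -5.96462166e+01,  1.60811171e+00, -2.81203687e+01,
        1.24218801e-02,  9.28226887e-03, -2.67759003e-05]), 'eef_pos': array([0.23369163, 0.63262383, 0.23032751]), 'tool_rot': array([-8.53493307e-05,  1.75981897e-01,  9.84392987e-01, -9.01239154e-04]), 'contact_force': array([-0.34076104,  0.27827537, -0.1664233 ]), 'torque': array([-0.00221718,  0.03379397, -0.00527165]), 'gripper_width': 1.0020303992340527}
{'fx': 475.7136649034498, 'fy': 475.7136649034498, 'cx': 325.6843995228737, 'cy': 199.28352934404944, 'R': array([[-0.02076039, -0.99976384, -0.00642397],
       [-0.98831293,  0.02149232, -0.150916  ],
       [ 0.15101843,  0.00321581, -0.98852572]]), 't': array([0.01201976, 0.56913095, 1.45515984])}
{'fx': 433.17327865712247, 'fy': 433.17327865712247, 'cx': 317.25124024953254, 'cy': 196.58640856055553, 'R': array([[ 0.89757954, -0.44082194,  0.00519409],
       [-0.32698232, -0.67359504, -0.66283655],
       [ 0.29569161,  0.59325015, -0.74874611]]), 't': array([-0.50495302,  0.26159383,  1.22188903])}
{'fx': 333.9102407465032, 'fy': 333.9102407465032, 'cx': 317.10646947393184, 'cy': 208.6393753025988, 'hand_eye': array([[ 1.74866436e-04, -9.63533205e-01, -2.67588737e-01,
         6.75378593e-02],
       [ 9.99999799e-01,  3.31746657e-04, -5.41063576e-04,
        -6.41247728e-04],
       [ 6.10104390e-04, -2.67588589e-01,  9.63533069e-01,
        -1.43155499e-01],
       [ 0.00000000e+00,  0.00000000e+00,  0.00000000e+00,
         1.00000000e+00]])}
```

View pics/t0.png

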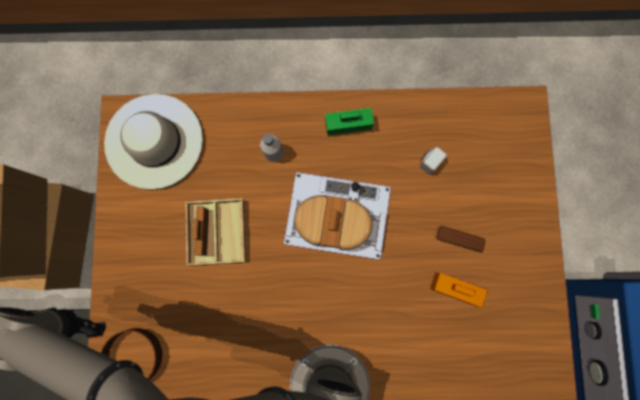

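View pics/s0.png

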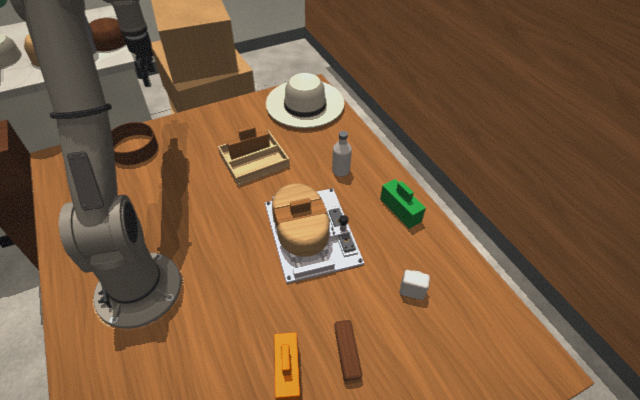

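Run:
```python
from h import *
crop('t0',270,160,400,270,6,'c1');crop('t0',170,185,260,275,6,'c2')
W=world('top','t0')
for u,v in [(300,177),(389,187),(379,256),(286,242),(356,187),(334,210),(334,220),(334,230),(310,210),(360,225),(190,203),(243,200),(244,262),(187,264),(216,202),(216,263),(230,230),(202,230),(207,230),(194,230)]:
  print(u,v,W[v,u].round(4))
```

```text
300 177 [0.6491 0.0818 0.011 ]
389 187 [ 0.6099 -0.2052  0.0107]
379 256 [ 0.3892 -0.164   0.0165]
286 242 [0.4392 0.1283 0.0182]
356 187 [ 0.5972 -0.0935  0.0951]
334 210 [ 0.522  -0.0241  0.1411]
334 220 [ 0.4922 -0.0234  0.1441]
334 230 [ 0.4639 -0.0228  0.1345]
310 210 [0.5284 0.0476 0.1039]
360 225 [ 0.4792 -0.101   0.1104]
190 203 [0.5676 0.4295 0.0371]
243 200 [0.5771 0.2658 0.0142]
244 262 [ 0.3799  0.2653 -0.007 ]
187 264 [0.3763 0.4342 0.0385]
216 202 [0.5707 0.3497 0.0263]
216 263 [0.3776 0.3444 0.0373]
230 230 [0.4816 0.3072 0.0117]
202 230 [0.4774 0.379  0.0781]
207 230 [0.4826 0.379  0.0182]
194 230 [0.474  0.3918 0.1195]
```

View pics/c1.png

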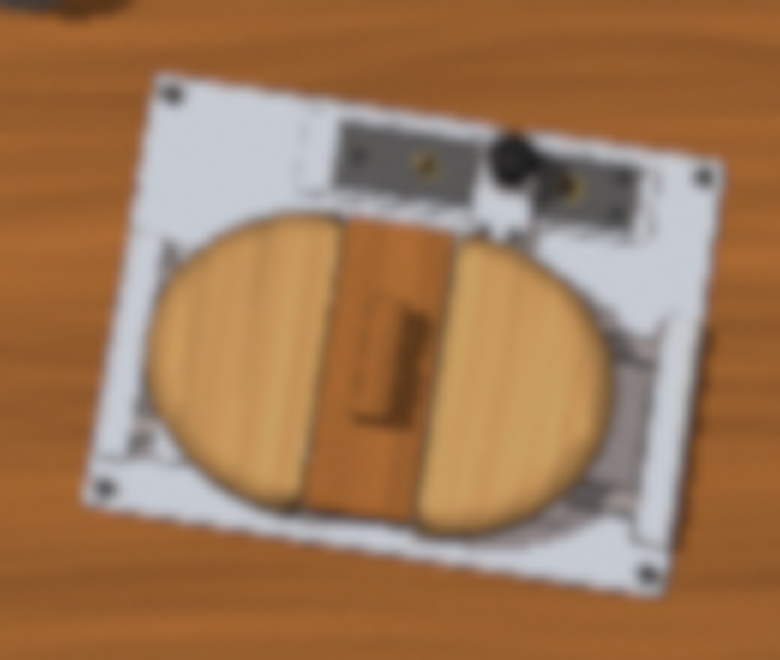

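View pics/c2.png

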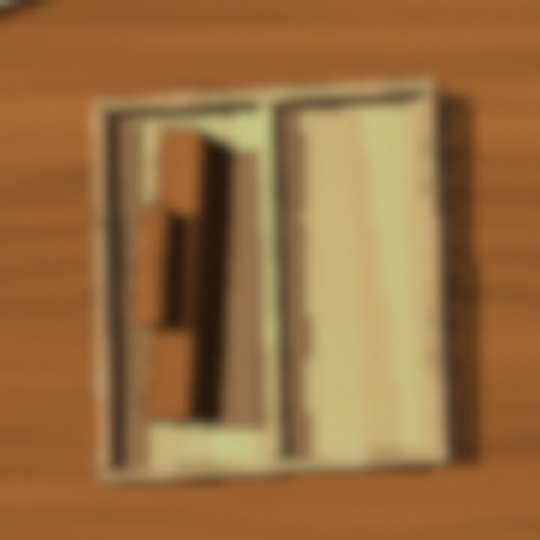

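```bash
cat >> h.py <<'E'
def ray(n,u,v,z,fn=None):
    c=vision.calibration(n); p=np.array([(u-c['cx'])/c['fx'],(v-c['cy'])/c['fy'],1])
    if n=='wrist':
        from scipy.spatial.transform import Rotation as R
        H=np.array(c['hand_eye']); q=load(fn); r=q['r']; M=R.from_quat([r[1],r[2],r[3],r[0]]).as_matrix()
        o=M@H[:3,3]+q['p']; d=M@H[:3,:3]@p
    else:
        R_=np.array(c['R']); o=-R_.T@np.array(c['t']); d=R_.T@p
    return o+d*(z-o[2])/d[2]
E
python3 - <<'E'
from h import *
f=lambda cx,cy,z,x0,y0:ray('top',x0+cx/6-.4,y0+cy/6-.4,z)
def ang(a,b): d=a-b; return np.degrees(np.arctan2(d[1],d[0]))
a,b=f(340,218,.11,270,160),f(300,508,.11,270,160)
c,d=f(460,238,.11,270,160),f(415,525,.11,270,160)
print(a,b,ang(a,b));print(c,d,ang(c,d)); print('mid',(a+b+c+d)/4)
k=f(514,157,.094,270,160);print('knob',k)
t=[f(x,y,.148,270,160) for x,y in [(370,293),(412,300),(350,418),(395,424)]];print('tab',np.mean(t,0),t)
s=[f(x,y,.02,270,160) for x,y in [(172,95),(703,178),(648,573),(104,488)]];print(s,np.mean(s,0),ang(s[0],s[3]),ang(s[1],s[2]))
T=[f(x,y,.04,170,185) for x,y in [(95,100),(437,82),(450,465),(103,480)]];print('tray',T,np.mean(T,0),ang(T[0],T[3]),ang(T[1],T[2]))
T=[f(x,y,.04,170,185) for x,y in [(270,100),(285,470)]];print('div',T)
E
```

```text
[ 0.56922167 -0.00225789  0.11      ] [0.42454794 0.02054587 0.11      ] -8.957375297872474
[ 0.55776332 -0.06217111  0.11      ] [ 0.4149816  -0.03605783  0.11      ] -10.364255808705028
mid [ 0.49162863 -0.01998524  0.11      ]
knob [ 0.60128534 -0.09142788  0.094     ]
tab [ 0.49373766 -0.02112629  0.148     ] [array([ 0.52589368, -0.01614271,  0.148     ]), array([ 0.52202092, -0.03647728,  0.148     ]), array([ 0.46520119, -0.00510962,  0.148     ]), array([ 0.46183484, -0.02677553,  0.148     ])]
[array([0.65252264, 0.08678934, 0.02      ]), array([ 0.60103568, -0.19651228,  0.02      ]), array([ 0.39196664, -0.15933475,  0.02      ]), array([0.44241622, 0.12513648, 0.02      ])] [ 0.5219853 -0.0359803  0.02     ] -10.343374327793702 -10.08317522915535
tray [array([0.57305022, 0.44326146, 0.04      ]), array([0.57872476, 0.26299003, 0.04      ]), array([0.37841789, 0.25513683, 0.04      ]), array([0.37448308, 0.43440224, 0.04      ])] [0.47616899 0.34894764 0.04      ] 2.554598980294768 2.2451786713338557
div [array([0.5710454 , 0.35095435, 0.04      ]), array([0.37763885, 0.34039383, 0.04      ])]
```

Call:
move_arm(increments="1 25 -40 20 0 0 0.02; 1 30 -42 20 0 0 0.02; 1 31 -42 15 0 0 0.02; 1 32 -42 15 0 0 0.02; 1 32 -42 0 0 0 0.024; 1 32 -42 0 0 0 0.024; 1 31 -42 0 0 0 0.024; 1 31 -35 0 0 0 0.024")

```text
t: 1.1
eef_pos: [0.4786, 0.3041, 0.3011]
tool_rot: [-0.0, 0.089, 0.996, -0.0]
contact_force: [0.3, 0.9, 0.1]
gripper_width: 1.003
```

Run:
```python
from h import *
shot('wrist','w1');o=bot.get_obs();print(o['t'],o['eef_pos'],o['tool_rot'],o['contact_force'])
```

```text
1.15 [0.48340458 0.29770644 0.30125227] [ 0.00137545  0.09250467  0.99570992 -0.00165744] [ 2.54417833 -4.44539891  0.20992938]
```

View pics/w1.png

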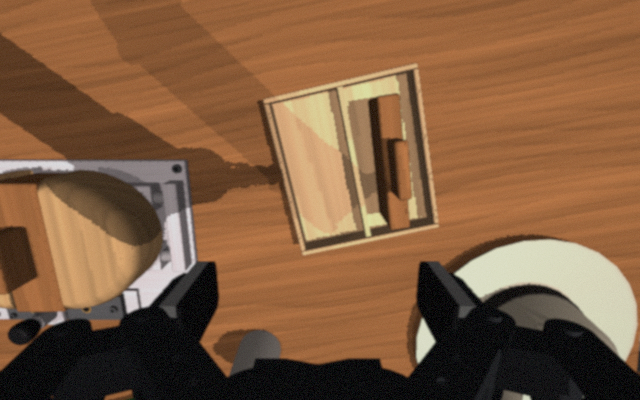

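Run:
```python
from h import *
print(load('w1')['p'])
crop('w1',250,55,450,265,4,'c3')
def ang(a,b): d=a-b; return np.degrees(np.arctan2(d[1],d[0]))
T=[ray('wrist',u,v,.04,'w1') for u,v in [(262,101),(415,66),(438,226),(303,252)]]
print(np.array(T),np.mean(T,0),ang(T[3],T[0]),ang(T[2],T[1]))
```

```text
[0.47863339 0.30411614 0.30111455]
[[0.38422086 0.25547656 0.04      ]
 [0.37803946 0.43287357 0.04      ]
 [0.57205315 0.44286185 0.04      ]
 [0.57674453 0.26680628 0.04      ]] [0.4777645  0.34950457 0.04      ] 3.3678816560048968 2.9471170828666993
```

View pics/c3.png

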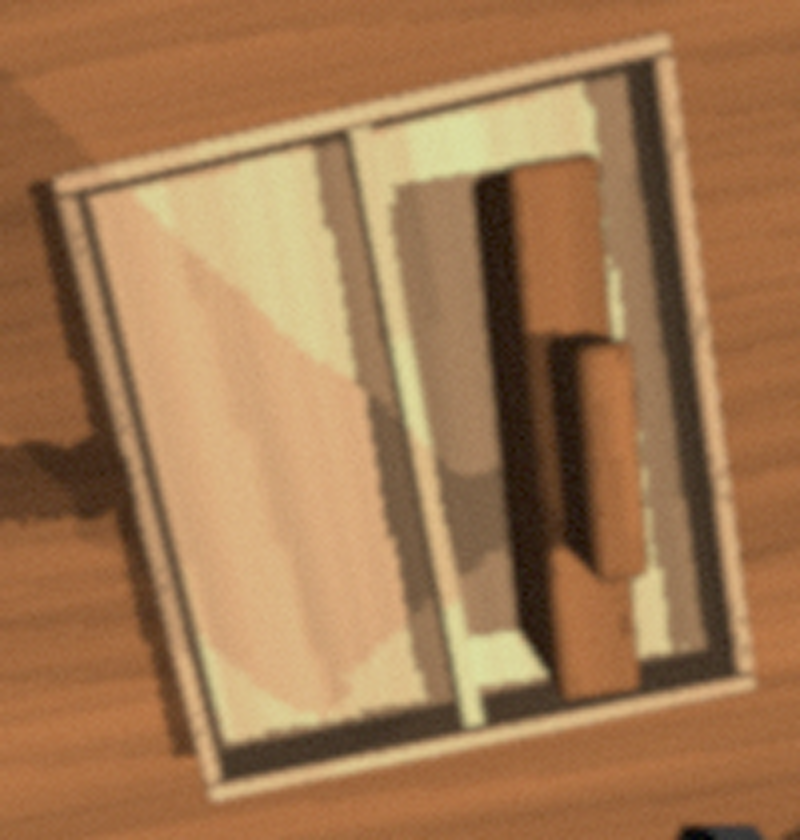

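Call:
move_arm(increments="1 2 -40 0 0 0 0; 1 2 -42 0 0 0 0; 1 2 -42 0 0 0 0; 1 2 -42 0 0 0 0; 1 2 -42 0 0 0 0; 1 2 -42 0 0 0 0; 1 2 -42 0 0 0 0; 1 1 -33 0 0 0 0")

```text
t: 2.15
eef_pos: [0.4925, -0.0205, 0.3011]
tool_rot: [-0.0, 0.089, 0.996, -0.0]
contact_force: [0.7, 0.2, 0.2]
gripper_width: 1.003
```

Run:
```python
from h import *
shot('wrist','w2');print(load('w2')['p'])
im=load('w2')['im'];cv2.imwrite('pics/w2b.png',cv2.resize(im,(800,500),interpolation=cv2.INTER_CUBIC)[:,:,::-1])
```

```text
[ 0.49246548 -0.0205479   0.30113424]
```

View pics/w2b.png

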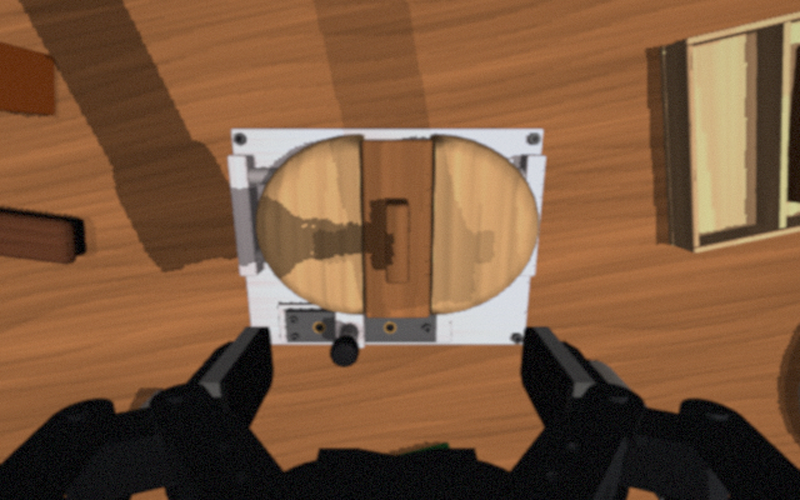

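Run:
```python
from h import *
crop('w2',280,90,360,260,5,'c4');crop('w2',210,230,370,290,5,'c5')
```

```text
(no output)
```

View pics/c4.png

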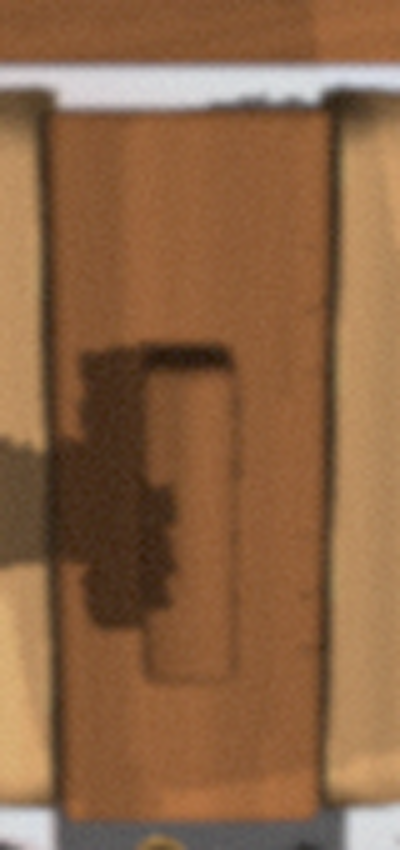

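View pics/c5.png

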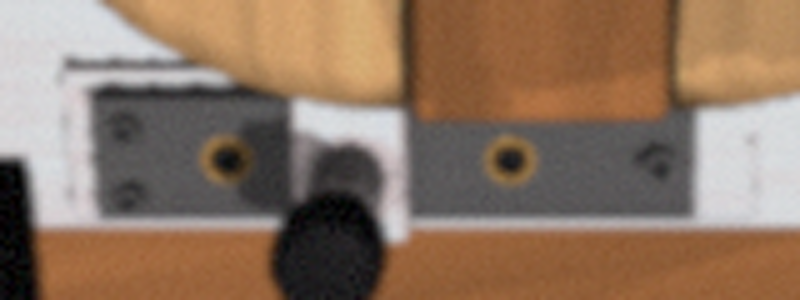

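Run:
```python
from h import *
def ang(a,b): d=a-b; return np.degrees(np.arctan2(d[1],d[0]))
f=lambda x,y,z,x0,y0:ray('wrist',x0+x/5-.4,y0+y/5-.4,z,'w2')
T=[f(x,y,.148,280,90) for x,y in [(145,370),(235,370),(145,682),(238,682)]]
print('tab',np.array(T),np.mean(T,0),ang(T[2],T[0]),ang(T[3],T[1]))
B=[f(x,y,.108,280,90) for x,y in [(48,112),(330,108),(65,820),(322,818)]]
print('blk',np.array(B),np.mean(B,0),ang(B[2],B[0]),ang(B[3],B[1]))
k=f(330,258,.094,210,230); h1=f(510,158,.03,210,230); h0=f(228,158,.03,210,230)
print('knob',k,'next',h1,'large',h0)
F=[f(x,y,.11,280,90) for x,y in [(45,112),(335,112),(60,800),(325,800)]]
print('faces',np.array(F),np.mean(F,0),ang(F[2],F[0]),ang(F[3],F[1]))
yw=np.radians(-10.1); yy=np.array([-np.sin(yw),np.cos(yw)])
print('h0-h1 along y',(h1-h0)[:2]@yy, ang(h1,h0)-90, 'knob->h1',(h1-k)[:2]@yy)
```

```text
tab [[ 0.46445985 -0.02402353  0.148     ]
 [ 0.46730379 -0.00830043  0.148     ]
 [ 0.52177943 -0.03479976  0.148     ]
 [ 0.52487054 -0.01769811  0.148     ]] [ 0.4946034  -0.02120546  0.148     ] -10.647474520852276 -9.271658899260782
blk [[ 0.41724912 -0.03527254  0.108     ]
 [ 0.42623268  0.0185408   0.108     ]
 [ 0.5626527  -0.0611852   0.108     ]
 [ 0.57211323 -0.00619533  0.108     ]] [ 0.49456193 -0.02102807  0.108     ] -10.104713591666433 -9.623779861608872
knob [ 0.59864531 -0.089537    0.094     ] next [ 0.60975108 -0.05025133  0.03      ] large [ 0.59624863 -0.12498602  0.03      ]
faces [[ 0.41719734 -0.03568522  0.11      ]
 [ 0.42713137  0.01920737  0.11      ]
 [ 0.55710018 -0.06101902  0.11      ]
 [ 0.56723654 -0.00492344  0.11      ]] [ 0.49216636 -0.02060508  0.11      ] -10.263977874888962 -9.772373750403505
h0-h1 along y 0.075944421083091 -10.241253988046694 knob->h1 0.040624448873557664
```

Call:
move_arm(increments="0.6 1 -1 -50 0 0 0; 0.6 1 0 -55 0 0 0; 0.6 0 0 -50 0 0 0; 0.6 0 0 -25 0 0 0; 0.6 0 0 -6 0 0 0; 0 0 0 0 0 0 0; 0 0 0 0 0 0 0; 0 0 0 0 0 0 0", newtons=40)

```text
t: 3.2
eef_pos: [0.4958, -0.0198, 0.1164]
tool_rot: [0.001, 0.089, 0.996, 0.0]
contact_force: [0.6, -0.2, 2.4]
gripper_width: 0.207
```

Call:
move_arm(increments="0 0 0 3 0 0 0; 0 0 0 8 0 0 0; 0 0 0 13 0 0 0; 0 0 0 16 0 0 0; 0 0 0 18 0 0 0; 0 0 0 18 0 0 0; 0 0 0 14 0 0 0; 0 0 0 5 0 0 0")

```text
t: 4.2
eef_pos: [0.4954, -0.0197, 0.2116]
tool_rot: [0.001, 0.089, 0.996, 0.0]
contact_force: [0.2, -0.1, -3.2]
gripper_width: 0.202
```

Run:
```python
from h import *
shot('side','s1');o=bot.get_obs();print(o['t'],o['eef_pos'],o['tool_rot'],o['contact_force'],o['gripper_width'])
crop('s1',230,120,390,290,5,'c6')
```

```text
4.25 [ 0.49534412 -0.01976727  0.21154402] [8.19519683e-04 8.88010035e-02 9.96049008e-01 2.90792310e-04] [-0.04603125  0.16321614 -3.2184554 ] 0.20278639884736602
```

View pics/c6.png

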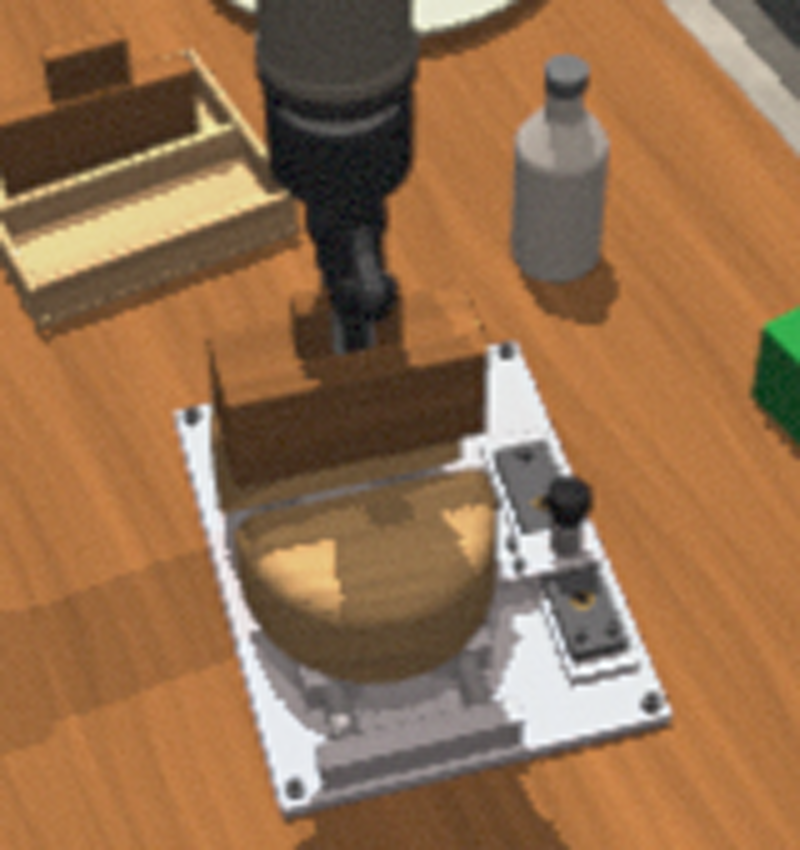

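Call:
move_arm(increments="0 -1 25 0 0 0 0.025; 0 -2 42 0 0 0 0.03; 0 -2 50 0 0 0 0.03; 0 -3 52 0 0 0 0.03; 0 -3 52 0 0 0 0.03; 0 -3 50 0 0 0 0.03; 0 -2 38 0 0 0 0.025; 0 0 16 0 0 0 0.025")

```text
t: 5.25
eef_pos: [0.477, 0.3088, 0.2093]
tool_rot: [-0.001, -0.027, 1.0, 0.0]
contact_force: [0.7, -0.2, -2.9]
gripper_width: 0.208
```

Run:
```python
from h import *
shot('wrist','w3');shot('top','t3')
o=bot.get_obs();print(o['t'],o['eef_pos'],o['tool_rot'],o['contact_force'],o['gripper_width'])
```

```text
5.35 [0.47782001 0.30722954 0.20951923] [-5.82629885e-04 -2.55942205e-02  9.99672241e-01 -7.99631780e-05] [ 0.21642251 -0.71803511 -3.12706031] 0.2030542488278373
```

View pics/w3.png

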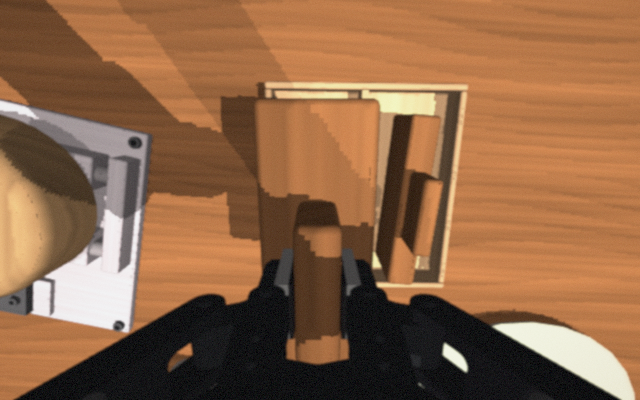

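Call:
move_arm(increments="0 1 -1 -15 0 0 0; 0 0 -1 -25 0 0 0; 0 0 0 -28 0 0 0; 0 0 0 -22 0 0 0; 0 0 0 -15 0 0 0; 0 0 0 -8 0 0 0; 0 0 0 -4 0 0 0; 0 0 0 -2 0 0 0")

```text
t: 6.35
eef_pos: [0.4802, 0.3033, 0.0916]
tool_rot: [0.0, -0.024, 1.0, 0.0]
contact_force: [-0.5, -0.0, -3.2]
gripper_width: 0.204
```

Call:
move_arm(increments="0 0 1 -1.5 0 0 0; 0 0 0 -1 0 0 0; 0 0 0 -1 0 0 0; 0 0 0 -0.7 0 0 0; 0 0 0 -0.6 0 0 0; 0 0 0 -0.6 0 0 0; 0 0 0 0 0 0 0; 0 0 0 0 0 0 0")

```text
t: 7.35
eef_pos: [0.4798, 0.3042, 0.0866]
tool_rot: [-0.0, -0.024, 1.0, 0.0]
contact_force: [-4.3, -2.9, 6.4]
gripper_width: 0.203
```

Call:
move_arm(increments="0.5 0 0 0 0 0 0; 0.5 0 0 0 0 0 0; 0.5 0 0 0 0 0 0; 0.5 0 0 15 0 0 0; 0.5 0 0 30 0 0 0; 0.5 0 0 45 0 0 0; 0.5 5 -20 50 0 0 0; 0.5 5 -30 20 0 0 0")

```text
t: 8.35
eef_pos: [0.4913, 0.2552, 0.2503]
tool_rot: [0.003, -0.024, 1.0, 0.002]
contact_force: [1.1, -0.2, -1.0]
gripper_width: 0.5
```

Run:
```python
from h import *
shot('wrist','w4');shot('side','s4')
o=bot.get_obs();print(o['t'],o['eef_pos'],o['tool_rot'],o['contact_force'],o['gripper_width'])
crop('s4',200,100,360,270,5,'c7')
```

```text
8.45 [0.49250862 0.25105922 0.25000235] [ 0.00282166 -0.02091088  0.99977682  0.00103996] [-0.47012297  1.20083257 -0.77732228] 0.5001865830207401
```

View pics/w4.png

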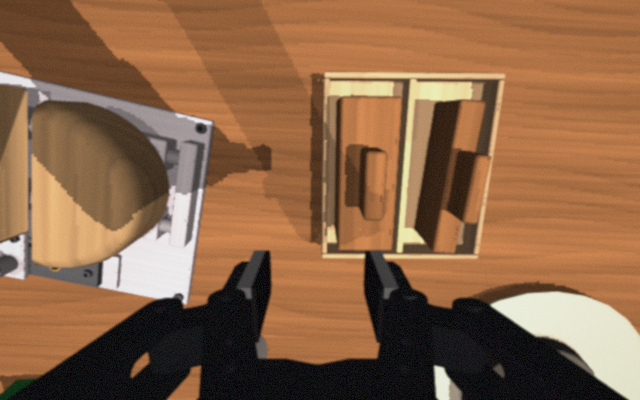

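View pics/c7.png

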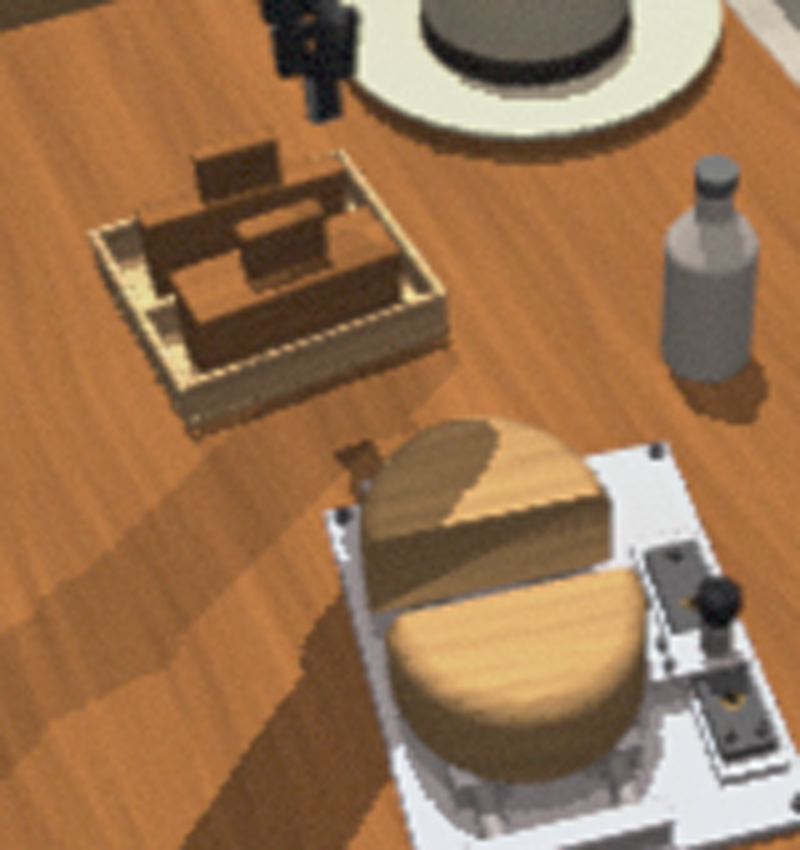

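Call:
move_arm(increments="0.5 10 -32 0 0 0 -0.025; 0.5 14 -48 0 0 0 -0.03; 0.5 15 -52 0 0 0 -0.03; 0.5 15 -52 0 0 0 -0.03; 0.5 15 -52 -5 0 0 -0.03; 0.5 15 -50 -15 0 0 -0.03; 0.5 15 -40 -20 0 0 -0.025; 0.5 10 -17 -20 0 0 -0.025")

```text
t: 9.45
eef_pos: [0.5992, -0.0916, 0.1857]
tool_rot: [0.0, 0.091, 0.996, -0.0]
contact_force: [0.4, 0.5, 0.5]
gripper_width: 0.499
```

Call:
move_arm(increments="0.5 0 0 0 0 0 0; 0.5 0 0 0 0 0 0; 0.5 0 0 0 0 0 0; 0.5 0 0 0 0 0 0; 0.5 0 0 0 0 0 0; 0.5 0 0 0 0 0 0; 0.5 0 0 0 0 0 0; 0.5 0 0 0 0 0 0")

```text
t: 10.45
eef_pos: [0.5988, -0.0888, 0.1859]
tool_rot: [-0.0, 0.089, 0.996, 0.0]
contact_force: [-0.2, 0.5, 0.2]
gripper_width: 0.499
```

Run:
```python
from h import *
shot('wrist','w5')
o=bot.get_obs();print(o['t'],load('w5')['p'],o['tool_rot'],o['contact_force'],o['gripper_width'])
im=load('w5')['im'];cv2.imwrite('pics/w5b.png',cv2.resize(im[100:340,160:480],(800,600),interpolation=cv2.INTER_CUBIC)[:,:,::-1])
```

```text
10.5 [ 0.59884467 -0.08881705  0.18587787] [-4.66997944e-05  8.88444946e-02  9.96045508e-01 -7.23897438e-06] [-0.15147487  0.72257878  0.03593653] 0.5009273724004807
```

View pics/w5b.png

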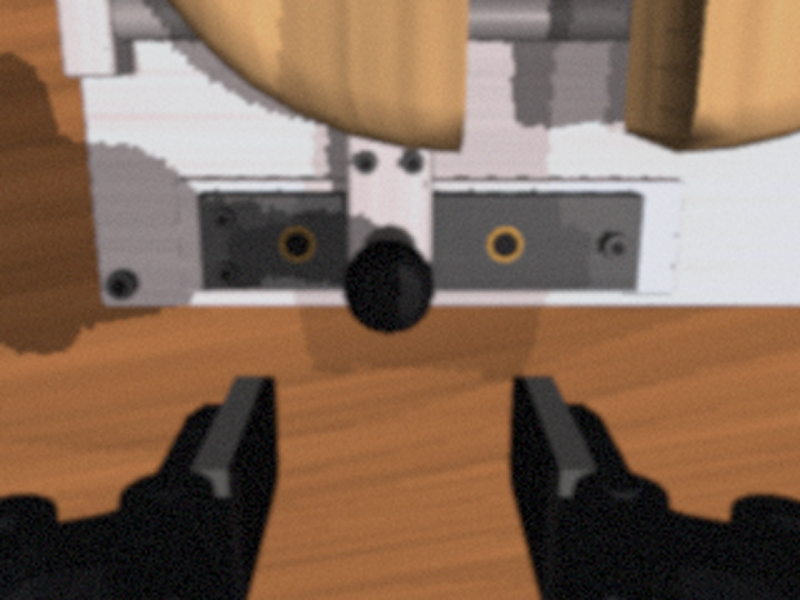

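Run:
```python
from h import *
f=lambda x,y,z:ray('wrist',160+x/2.5-.3,100+y/2.5-.3,z,'w5')
yw=np.radians(-10.15); yy=np.array([-np.sin(yw),np.cos(yw)]); xx=np.array([np.cos(yw),np.sin(yw)])
p=load('w5')['p']
h0,h1=f(297,244,.03),f(505,243,.03)
print(h0,h1,(h1-h0)[:2]@yy,(h0-p)[:2]@yy+.034)
for x in (346,389,432): print(f(x,288,.09),(f(x,288,.09)-p)[:2]@yy)
print('x',[(f(389,y,.094)-p)[:2]@xx for y in(242,287,332)],(h0-p)[:2]@xx)
im=load('w5')['im'].astype(int)
g=im.sum(2); print([ (v, np.where(g[v,280:350]<120)[0][[0,-1]]+280) for v in (210,214,218,222,226)])
```

```text
[ 0.59685883 -0.12541366  0.03      ] [ 0.61002232 -0.04996065  0.03      ] 0.07659190477105318 -0.0023738200849100152
[ 0.59968759 -0.10420227  0.09      ] -0.014995885265094665
[ 0.60195753 -0.09155868  0.09      ] -0.002150156196142885
[ 0.60422737 -0.07891564  0.09      ] 0.010695022797701107
x [np.float64(-0.01152637504649648), np.float64(0.0020496208645231113), np.float64(0.016040065189718195)] 0.0044945016205683586
[(210, array([280, 331])), (214, array([298, 332])), (218, array([299, 331])), (222, array([300, 330])), (226, array([302, 328]))]
```

Call:
move_arm(increments="0.5 1.3 -1.4 -20 0 0 0; 0.5 1.3 -1.3 -28 0 0 0; 0.5 0 0 -28 0 0 0; 0.5 0 0 -20 0 0 0; 0.5 0 0 -14 0 0 0; 0.5 0 0 -8 0 0 0; 0.5 0 0 0 0 0 0; 0.5 0 0 0 0 0 0", newtons=20)

```text
t: 11.5
eef_pos: [0.6021, -0.0916, 0.0686]
tool_rot: [0.001, 0.089, 0.996, 0.0]
contact_force: [-1.0, 0.4, 0.3]
gripper_width: 0.5
```

Run:
```python
from h import *
shot('wrist','w6')
o=bot.get_obs();print(o['t'],load('w6')['p'],o['tool_rot'],o['contact_force'],o['gripper_width'])
im=load('w6')['im'];cv2.imwrite('pics/w6b.png',cv2.resize(im[160:400,160:480],(800,600),interpolation=cv2.INTER_CUBIC)[:,:,::-1])
```

```text
11.55 [ 0.6020707  -0.09158527  0.06863956] [7.83438233e-04 8.87892677e-02 9.96050123e-01 7.11856897e-05] [-0.75647094  0.04067698  0.23497754] 0.5010754791858909
```

View pics/w6b.png

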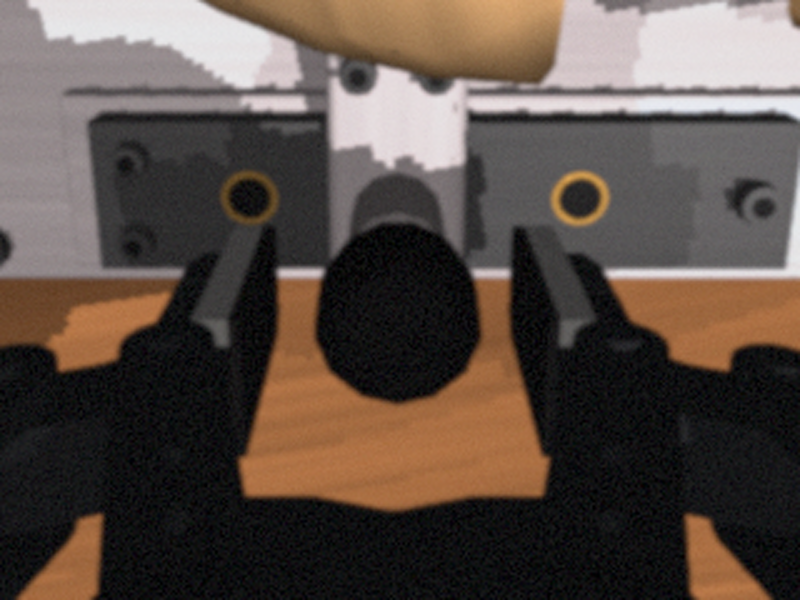

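Call:
move_arm(increments="0.45 0 0.6 0 0 0 0; 0.4 0 0 0 0 0 0; 0.37 0 0 0 0 0 0; 0.36 0 0 0 0 0 0; 0.35 0 0 0 0 0 0; 0.345 0 0 0 0 0 0; 0.34 0 0 0 0 0 0; 0.34 0 0 0 0 0 0", newtons=20)

```text
t: 12.55
eef_pos: [0.6015, -0.0909, 0.0679]
tool_rot: [0.0, 0.089, 0.996, 0.0]
contact_force: [0.1, -0.2, -0.9]
gripper_width: 0.338
```

No side force; close fully on the knob.

Call:
move_arm(increments="0.33 0 0 0 0 0 0; 0.32 0 0 0 0 0 0; 0.31 0 0 0 0 0 0; 0.3 0 0 0 0 0 0; 0.29 0 0 0 0 0 0; 0.28 0 0 0 0 0 0; 0.26 0 0 0 0 0 0; 0.25 0 0 0 0 0 0", newtons=25)

```text
t: 13.55
eef_pos: [0.6015, -0.0909, 0.068]
tool_rot: [0.0, 0.089, 0.996, 0.0]
contact_force: [-1.4, 0.5, 3.3]
gripper_width: 0.319
```

Call:
move_arm(increments="0 0 0 0 0 0 0; 0 0 0 0 0 0 0; 0 0 0 1.5 0 0 0; 0 0 0 2 0 0 0; 0 0 0 2 0 0 0; 0 0 0 2 0 0 0; 0 0 0 1.3 0 0 0; 0 0 0 0 0 0 0", newtons=40)

```text
t: 14.55
eef_pos: [0.6014, -0.0908, 0.0767]
tool_rot: [-0.0, 0.089, 0.996, 0.0]
contact_force: [2.5, -0.3, -7.4]
gripper_width: 0.309
```

Run:
```python
from h import *
shot('wrist','w7');shot('side','s7')
o=bot.get_obs();print(o['t'],load('w7')['p'],o['tool_rot'],o['contact_force'],o['gripper_width'])
a=cv2.resize(load('w7')['im'][160:400,160:480],(800,600),interpolation=cv2.INTER_CUBIC);cv2.imwrite('pics/w7b.png',a[:,:,::-1])
crop('s7',310,190,380,260,8,'c8')
crop('s0',310,190,380,260,8,'c8a')
cv2.imwrite('pics/c8b.png',np.hstack([cv2.resize(cv2.imread('pics/'+n+'.png'),(400,400)) for n in('c8a','c8')]))
```

```text
14.65 [ 0.60139277 -0.09082278  0.07670686] [-7.36938322e-05  8.87642948e-02  9.96052656e-01  2.41872449e-05] [ 2.62566451  0.05355331 -7.20037055] 0.31148821154960765
```

View pics/w7b.png

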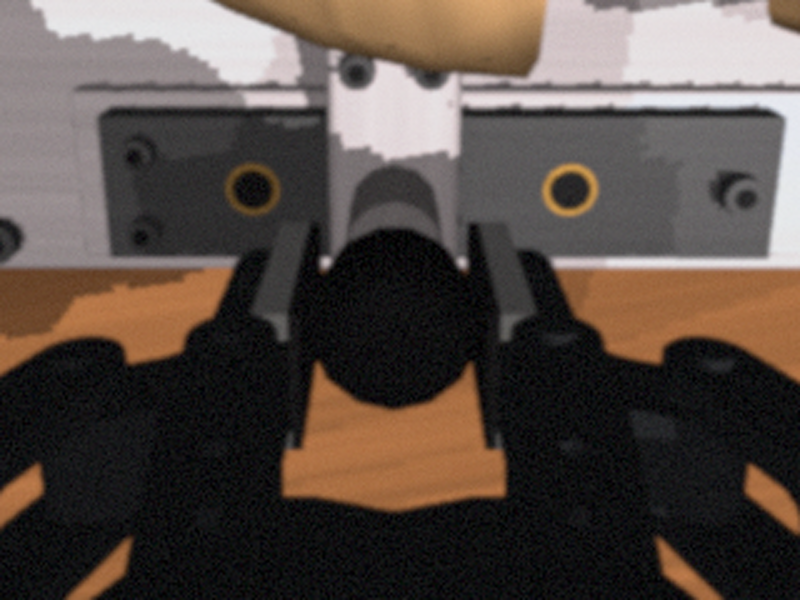

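View pics/c8b.png

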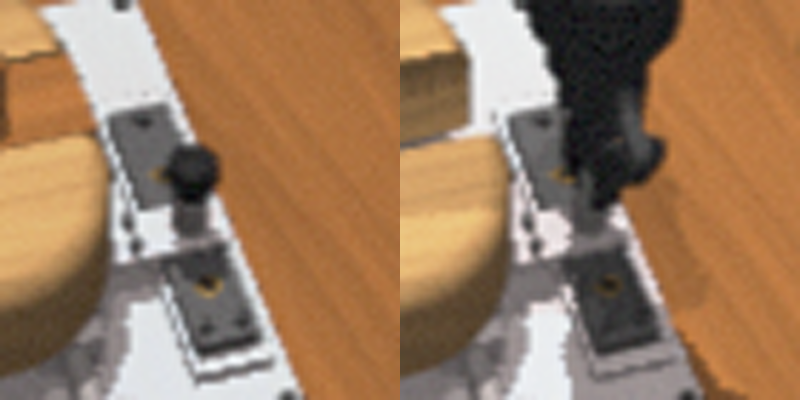

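Call:
move_arm(increments="0 0.09 0.5 0 0 0 0; 0 0.09 0.5 0 0 0 0; 0 0.09 0.5 0 0 0 0; 0 0.09 0.5 0 0 0 0; 0 0.18 1 0 0 0 0; 0 0 0 0 0 0 0; 0 0 0 0 0 0 0; 0 0 0 0 0 0 0")

```text
t: 15.65
eef_pos: [0.602, -0.0877, 0.0767]
tool_rot: [-0.0, 0.089, 0.996, 0.0]
contact_force: [1.0, -0.2, -6.5]
gripper_width: 0.312
```

Call:
move_arm(increments="0 0.35 2 0 0 0 0; 0 0.35 2 0 0 0 0; 0 0.36 2 0 0 0 0; 0 0.36 2 0 0 0 0; 0 0.36 2 0 0 0 0; 0 0.36 2 0 0 0 0; 0 0.36 2 0 0 0 0; 0 0.36 2 0 0 0 0")

```text
t: 16.65
eef_pos: [0.6049, -0.0718, 0.0767]
tool_rot: [-0.0, 0.089, 0.996, -0.0]
contact_force: [1.0, -1.1, -7.0]
gripper_width: 0.309
```

Call:
move_arm(increments="0 0.36 2 0 0 0 0; 0 0.36 2 0 0 0 0; 0 0.36 2 0 0 0 0; 0 0.36 2 0 0 0 0; 0 0.36 2 0 0 0 0; 0 0.36 2 0 0 0 0; 0 0.36 2 0 0 0 0; 0 0.18 1 0 0 0 0")

```text
t: 17.65
eef_pos: [0.6076, -0.0566, 0.0767]
tool_rot: [-0.0, 0.089, 0.996, 0.0]
contact_force: [2.1, -1.8, -8.3]
gripper_width: 0.317
```

Run:
```python
from h import *
shot('wrist','w8')
o=bot.get_obs();p=o['eef_pos'];print(o['t'],p,o['contact_force'],o['gripper_width'])
yy=np.array([.1762,.9844]);print((p[:2]-[.60139,-.09082])@yy)
a=cv2.resize(load('w8')['im'][160:400,160:480],(800,600),interpolation=cv2.INTER_CUBIC);cv2.imwrite('pics/w8b.png',a[:,:,::-1])
```

```text
17.7 [ 0.60764411 -0.0564833   0.0767146 ] [ 1.03686417 -0.63568828 -8.38114022] 0.31438571090167233
0.034903023807926425
```

View pics/w8b.png

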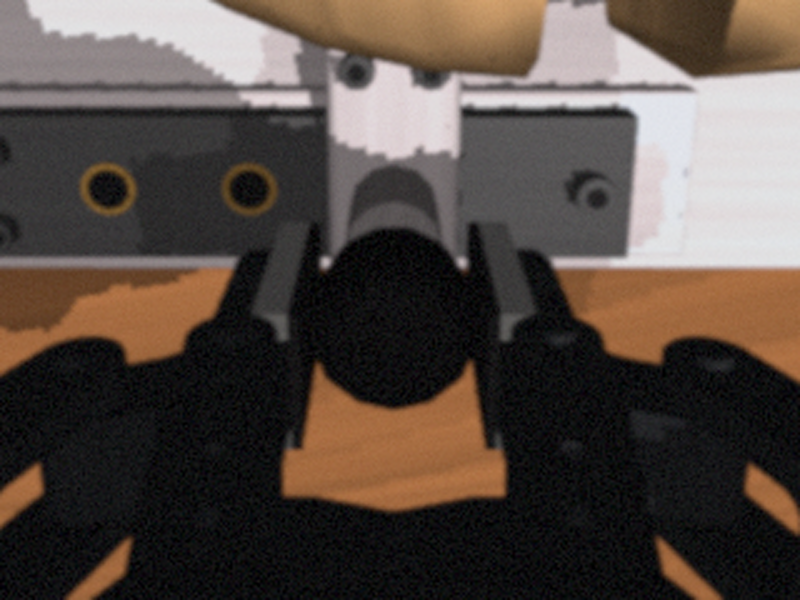

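Call:
move_arm(increments="0 0 0 -0.7 0 0 0; 0 0 0 -0.7 0 0 0; 0 0 0 0 0 0 0; 0.33 0 0 0 0 0 0; 0.36 0 0 0 0 0 0; 0.38 0 0 0 0 0 0; 0.4 0 0 0 0 0 0; 0.4 0 0 0 0 0 0")

```text
t: 18.7
eef_pos: [0.6076, -0.0569, 0.0754]
tool_rot: [0.0, 0.089, 0.996, 0.0]
contact_force: [0.4, -0.4, 0.0]
gripper_width: 0.401
```

Run:
```python
from h import *
shot('wrist','w9');shot('side','s9')
o=bot.get_obs();p=o['eef_pos'];print(o['t'],p,o['contact_force'],o['gripper_width'])
yy=np.array([.1762,.9844]);print((p[:2]-[.60139,-.09082])@yy)
a=cv2.resize(load('w9')['im'][160:400,160:480],(640,480),interpolation=cv2.INTER_CUBIC)
cv2.imwrite('pics/w9b.png',a[:,:,::-1])
d=load('w9')['d'];W=world('wrist','w9');print(W[275:310:7,305:332:5,2].round(4))
```

```text
18.8 [ 0.60757304 -0.05687752  0.07533095] [-0.66457324  0.37609508  0.69221757] 0.3977427283072135
0.03450242467050914
[[0.1006 0.1019 0.1017 0.1016 0.101  0.1008]
 [0.1014 0.1013 0.1018 0.1015 0.1011 0.1012]
 [0.1023 0.101  0.102  0.1015 0.1011 0.1014]
 [0.1024 0.1008 0.1019 0.1007 0.1012 0.1015]
 [0.1017 0.1016 0.1008 0.1013 0.1015 0.1016]]
```

View pics/w9b.png

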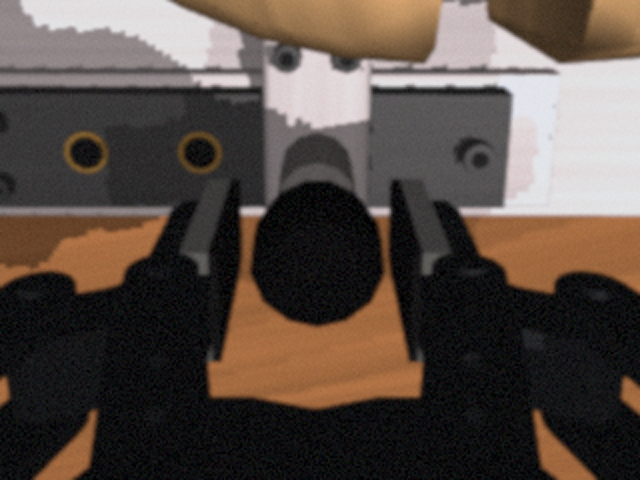

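Call:
move_arm(increments="0.4 0.26 1.5 0 0 0 0; 0.4 0.18 1 0 0 0 0; 0.4 0.18 1 0 0 0 0; 0.4 0.18 1 0 0 0 0; 0.4 0.18 1 0 0 0 0; 0.4 0.18 1 0 0 0 0; 0.4 0.18 1 0 0 0 0; 0.4 0 0 0 0 0 0")

```text
t: 19.8
eef_pos: [0.6089, -0.0492, 0.0752]
tool_rot: [-0.0, 0.089, 0.996, 0.0]
contact_force: [0.9, -4.2, -1.7]
gripper_width: 0.401
```

```bash
cat > chk.py <<'E'
from h import *
import sys
n=sys.argv[1]
o=bot.get_obs();shot('wrist',n)
p=o['eef_pos'];print(o['t'],p,o['contact_force'],o['gripper_width'])
yy=np.array([.1762,.9844]);print('tcp y',((p[:2]-[.60139,-.09082])@yy).round(4),'fy',o['contact_force'][:2]@yy)
a=cv2.resize(load(n)['im'][160:400,160:480],(640,480),interpolation=cv2.INTER_CUBIC)
cv2.imwrite('pics/%sb.png'%n,a[:,:,::-1])
W=world('wrist',n);print('knob z',np.nanmedian(W[275:310,300:325,2]))
E
python3 chk.py w10
```

```text
19.8 [ 0.60889372 -0.04916203  0.07517949] [ 0.91586826 -4.15582254 -1.66670025] 0.4012723559475474
tcp y 0.0423 fy -3.929615720621347
knob z 0.10117086177125835
```

View pics/w10b.png

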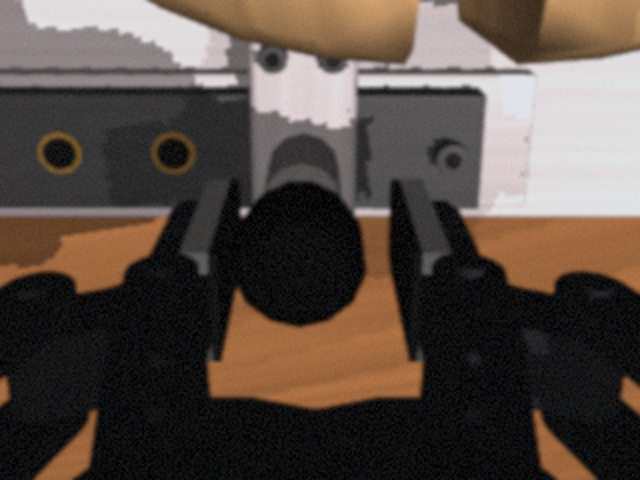

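Call:
move_arm(increments="0.4 0.09 0.5 0 0 0 0; 0.4 0.09 0.5 0 0 0 0; 0.4 0.09 0.5 0 0 0 0; 0.4 0 0 0 0 0 0; 0.4 0 0 0 0 0 0; 0.4 0 0 0 0 0 0; 0.4 0 0 0 0 0 0; 0.4 0 0 0 0 0 0")

```text
t: 20.85
eef_pos: [0.6093, -0.0477, 0.0754]
tool_rot: [0.0, 0.089, 0.996, 0.0]
contact_force: [0.0, 0.8, -0.8]
gripper_width: 0.402
```

```bash
python3 chk.py w11
```

```text
20.85 [ 0.6092901  -0.04773858  0.07537578] [ 0.02834454  0.81024167 -0.78089135] 0.40196333789926963
tcp y 0.0438 fy 0.802596212136954
knob z 0.09440521407830926
```

Run:
```python
from h import *
W=world('wrist','w6');print(np.nanmedian(W[275:310,305:330,2]))
W=world('wrist','w9');print(np.nanmedian(W[275:310,305:330,2]))
```

```text
0.09441275300608386
0.10134905308068859
```

View pics/w11b.png

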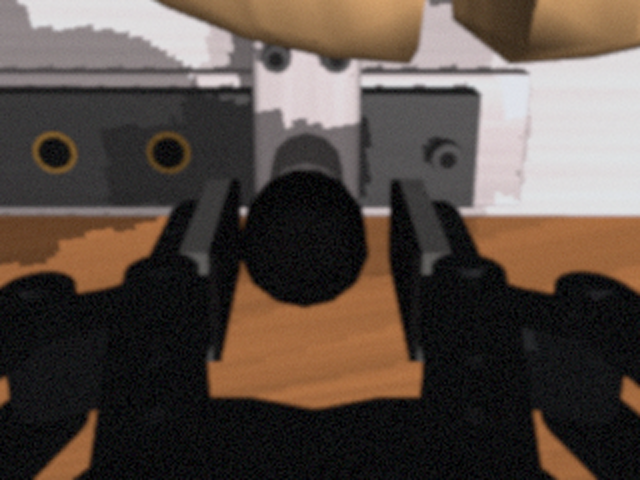

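Call:
move_arm(increments="0.45 -0.3 -1.5 0 0 0 0; 0.5 -0.3 -1.5 0 0 0 0; 0.5 0 0 0 0 0 0; 0.5 0 0 5 0 0 0; 0.5 0 0 12 0 0 0; 0.5 0 0 20 0 0 0; 0.5 0 0 30 0 0 0; 0.5 0 0 30 0 0 0")

```text
t: 21.9
eef_pos: [0.6088, -0.051, 0.1748]
tool_rot: [0.001, 0.089, 0.996, 0.0]
contact_force: [0.4, -0.6, -0.1]
gripper_width: 0.499
```

Call:
move_arm(increments="0.5 -5 0 20 0 0 0; 0.5 -20 10 25 0 0 0; 0.5 -25 20 25 0 0 0; 0.5 -25 30 20 0 0 0; 0.5 -20 20 5 0 0 0; 0.5 0 5 0 0 0 0; 0.5 0 0 0 0 0 0; 0.5 0 0 0 0 0 0")

```text
t: 22.9
eef_pos: [0.5139, 0.0331, 0.2671]
tool_rot: [-0.0, 0.09, 0.996, -0.0]
contact_force: [-0.3, -0.1, -0.2]
gripper_width: 0.503
```

Run:
```python
from h import *
shot('wrist','w12');shot('side','s12');shot('top','t12')
o=bot.get_obs();print(o['t'],o['eef_pos'],o['contact_force'])
crop('s12',310,190,380,260,8,'c12')
```

```text
23.05 [0.51378985 0.03327813 0.26697663] [-0.03077758  0.34355251 -0.01702748]
```

View pics/w12.png

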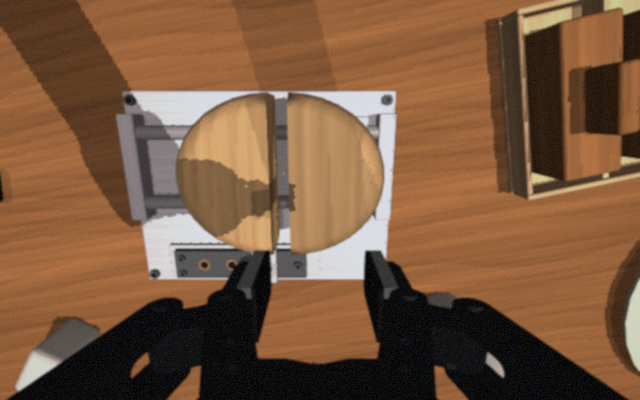

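View pics/s12.png

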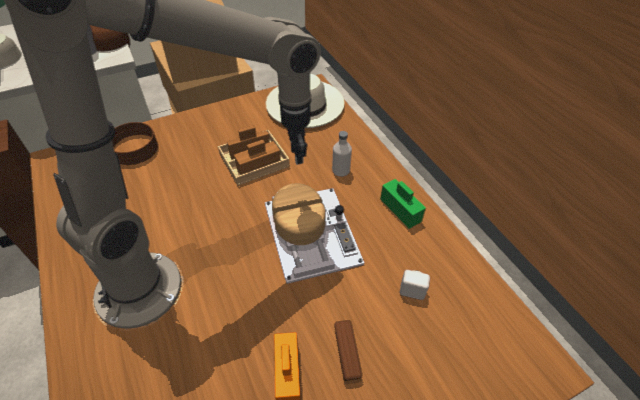

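View pics/c12.png

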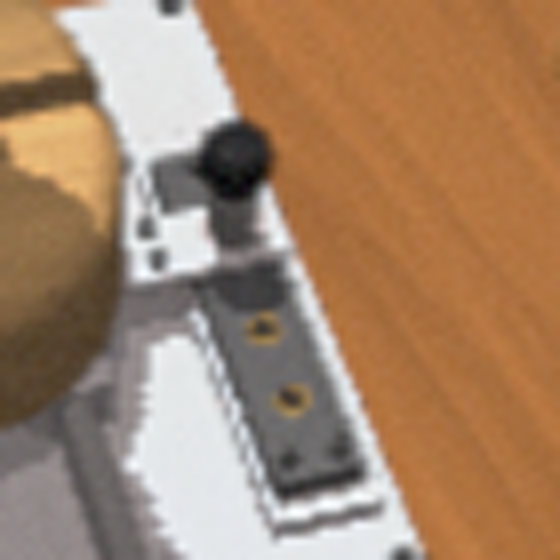

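```bash
python3 -c "
from station import bot
bot.hand_in(); print(bot.get_obs()['t'])"
```

```text
the job is handed in; nothing more can be done
the job is handed in; nothing more can be done
```

The job is done and handed in. The wooden filler stands upright in the tray's empty compartment, and the sliding half is locked in the next index hole. It took about 23 s of the 67 s allowed.

- **Filler:** I gripped it by its tab, lifted it straight out of the gap and lowered it into the compartment until it touched the floor. The pictures afterwards show it upright and square, with the spare filler next to it undisturbed.
- **Pin:** I lifted the knob about 8.7 mm, carried the loose half 35 mm and set the pin down on the bar. Then I pushed the knob with one finger in steps of 1 mm, then 0.5 mm. The pin dropped in at about 41 mm. The pictures had put the hole at about 42 mm, which agrees within their error.
- **Fully home:** the knob top measured 94.4 mm above the bench at the start, 101.3 mm while riding on the bar and 94.4 mm again at the end.
- **Forces:** the sideways push read about 4 N, and under 1 N once the pin was in. These were read at the end of each move, so a brief higher force in between would not show.
- **Final pictures:** the gap between the halves is narrow, the bottle, brush and timer look unmoved, and the gripper touches nothing. No check failed.

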